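Hook the carrier lid under its rail and rock it down until the latch clicks

TASK

Close the white topping carrier with its blue lid so that it can go to the classroom: with the lid's latch end raised, hook the steel lip under the steel rail on the carrier, then rock the lid down and press its latch end until the orange spring foot clicks under the striker bar at the other end. Leave the lid flat, fully home and let go, and do not push or tip the salt shaker, cup and dish near by.

Things in the scene. Friction and masses are not known exactly. Their poses are not given: they have to be found in the camera images.
- carrier: White open box, outside 166 mm long (its x) by 112 mm wide (y), rim 72 mm above the table, walls 4 mm, standing fast (it does not slide); a small dish lies inside. Origin: centre of the underside, z up. The steel rail is on its +x end, the striker bar on its -x end. Closed, the lid's origin is at x 0 (play 1.5 mm either way), y 0 (play 2.5), z 52 mm of the carrier, axes parallel.
- rail_mid (a point): Middle of the rail, a level round steel bar 8 mm thick along the carrier's y, 80 mm free between its two ears. Its axis is 10 mm outside the outer face of the +x end wall and 10.5 mm above the rim: x 93, z 82.5 mm of the carrier. The lip goes through the gap between rim and bar, most easily at a tilt of 20 to 30 degrees.
- striker_mid (a point): Middle of the striker, a round steel bar 6 mm thick and 60 mm long, along y, on the outside of the carrier's -x end wall: axis at x -87, z 67 mm of the carrier.
- lid: Loose blue lid, 205 mm long (its x: lip at +x, latch at -x), 114 mm wide, 0.22 to 0.36 kg, balanced near x 0. Origin: centre of the skirts' bottom plane, on which it stands; z up. Skirts z 0 to 20 mm, inside the carrier when closed, x -77 to 64 (the one at the latch end reaches down only to z 10, bevelled). Plate z 20 to 26, x -83 to 81: its underside rests on the carrier's rim.
- lid_handle (a point): Middle of the black handle bar, at x 0, y 0, z 50 mm of the lid. The bar runs along the lid's x: 94 mm long, 16 mm wide (grip it across), 18 mm high (z 41 to 59 mm), posts at x +-38 mm, 15 mm of free space between bar and plate.
- lid_lip (a point): Middle of the end edge of the steel lip: x 103, y 0, z 22.5 mm of the lid. The lip is 5 mm thick (z 20 to 25), 66 mm wide, x 87.5 to 103. Behind it a stop rib, face at x 87.5, top at z 31, comes up against the rail. Closed, the lip reaches 10 mm beyond the rail's axis with 1.5 mm of play under the rail.
- lid_pad (a point): Middle of the top of the black ribbed thumb pad over the latch, 18 mm (x) by 44 mm (y), at x -90.5, y 0, z 30 mm of the lid. Press here straight down.
- lid_latch_end (a point): Point in the plane of the plate's underside at the latch end: x -83, y 0, z 20 mm of the lid. Closed, it lies at z 72 mm of the carrier.
- latch (a joint): Outward travel (to the lid's -x) of the orange foot under the pad, m: 0 at rest and again once clicked, 0.008 fully out. Spring 2 N plus 350 N/m. Its 45 degree bevel meets the striker when the latch end is about 13 mm too high; it gives way 3 to 5 mm; 5 to 10 N down on the pad press it past, then it snaps under the bar and the lid lies on the rim.
- salt_shaker: Bystander: clear salt shaker with a grey top, 44 mm across, 90 mm tall; origin at the centre of its base.
- cup: Bystander: grey-white cup with a yellow handle, 84 by 118 mm, 85 mm tall; origin at its base.
- dish: Bystander: small cream dish with a red topping, 90 mm across, 20 mm high; origin at the centre of its base.

How it is judged:
On the way:
1. the lip is under the rail, its end at least 2 mm beyond the rail's axis and below it, while the lid is still tilted, latch end up, by at least 0.06 rad (x of lid_lip in the frame of carrier above 0.095 m and z of lid_lip in the frame of carrier between 0.055 and 0.0805 m and y of lid_lip in the frame of carrier between -0.012 and 0.012 m and angle between lid's own z axis and vertical above 0.06 rad), for 0.1 s.
At the end, for the whole second after the job is handed in: The lip's end is at least 5 mm beyond the rail's axis and below the rail, the latch end's plate lies within 2.2 mm of the rim, the spring foot is back within 2.5 mm of its rest position under the striker, the lid is level within 0.03 rad and at rest (x of lid_lip in the frame of carrier above 0.098 m and z of lid_lip in the frame of carrier below 0.0785 m and z of lid_latch_end in the frame of carrier between 0.069 and 0.0742 m and value of joint latch below 0.0025 m and angle between lid's own z axis and vertical below 0.03 rad and linear speed of lid below 0.01 m/s); the robot touches nothing.
It fails at once if a bystander (salt shaker, cup or dish) is moved by more than 25 mm or tipped by more than 0.4 rad (distance of any of salt_shaker, cup, dish from where it was at the start of the episode above 0.025 m or angle between any of salt_shaker, cup, dish's own z axis and vertical above 0.4 rad).
It also fails if it takes over 56 s, if anything falls off the work surface, if the arm or the gripper's body presses on something with over 40 N, if the wrist force passes 120 N, or if a joint passes its speed limit or range.

ROBOT

A 7-joint arm with a two-finger parallel gripper is mounted at the origin on a cart in front of the work surface, level with it; the furniture and walls round the work are solid. World frame = base frame: x ahead of the robot, y to its left, z up, the work surface at z = 0. Lengths are in m, angles in rad, forces in N, time in s.
With the tool pointing down it reaches from about 0.4 to 0.85 m from the base axis. Payload 10.4 kg.
Tool frame: the origin (TCP) lies at the very end of the fingers, on their centre line; the grasp point (between the pads) lies 19 mm behind it; z points along the fingers, y is the direction in which the jaws open and shut (so a half turn about z gives the same grasp; the last joint's range is limited). The gripper opens to 87 mm and grips with 3 to 60 N. Pads are 19 mm wide; open, the fingers measure 117 mm over their backs; the gripper's body (75 mm by 190 mm) begins 51 mm behind the grasp point.
Start: joints at [-1.358, 0.332, -0.065, 1.46, 0.022, 1.35, -0.088], TCP at [0.146, 0.608, 0.223] pointing down, gripper open.
Joint ranges: [-2.6, 2.6], [-0.5, 2.12], [-1.47, 1.34], [0.16, 2.42], [-1.27, 4.41], [0.06, 2.06], [-2.6, 2.6]. Speed limits (rad/s): [2.22, 2.22, 2.79, 2.79, 3.14, 3.14, 3.14].

INTERFACE

Orientations are given as [roll, pitch, yaw] about the fixed x, y, z axes, in that order (R = Rz(yaw) Ry(pitch) Rx(roll)).
In Python, from rig import status, get_image, job, nets gives the robot as it stands. The module is installed in compiled form; this text tells all that it offers.
- The arm moves only by the shell command python3 -m jog 'ROWS' [FORCE]. ROWS is JSON, a list of rows, each a list of 7 numbers: the closure, from -1 (fully open) to 1 (shut), then the shift along the tool's x, y, z in mm, then the turn, a rotation vector about the tool's x, y, z in degrees. In form: [[grip, dx, dy, dz, wx, wy, wz], ...]. A call has 1 to 5 rows; each row shifts and turns the commanded pose from where the row before left it, along the tool's axes as they then stand; what a row does not reach is not made up. A row lasts 1/10 s, in which the tool goes at most 50 mm and 8.59 degrees, less where a joint would pass 70% of its speed; a pose out of reach is approached as far as the arm can. A call with a gripper value outside its range is refused whole. The fingers move at their own pace and stop on an object; FORCE is the grip in N (left out, the last holds). Time passes only in rows, so rows that do not move let the fingers close. It gives the time, the measured TCP pose, the force and the opening at its end, in the units of the state.
- status.state(): the state, without advancing time (a new reading comes with each control period).
- get_image(name): name is "scene" or "top"; returns a dict with "frame" (480x640x3 uint8, red, green, blue), "mtx" (3x3 intrinsics, pixels), "pose" (4x4, takes a point from camera to world coordinates). Camera axes: x right, y down, z forward; pixel columns grow to the right and rows downward; lengths in m; the calibration is good to about 2 mm. A picture is of the moment at which its call begins. There is no depth.
- job.sign_off(): hands the job in, once; it reports no verdict.
Trained networks look in the newest picture that a camera, given by its name, has taken for a name from the list of things; names that differ only in an ending like _2 or _b are one class to them, and where a whole thing is asked for, a point or a joint stands for the part that bears it (a point fixed in the world has none). Each returns a list of dicts, best first, with "p" (0 to 1); they miss things now and then, are a little off and sometimes report something else, mostly with a low value. They report only what shows in the picture. A call takes as long as a camera call.
- nets.boxes_of(camera, thing): "location" ([x, y, z] in m, in world coordinates, good to about 4 mm: the middle of the surface that is visible of it).
- nets.masks_of(camera, thing): "pixels" (480x640 bool, what is visible of it).
- nets.tip_of(camera, thing): "location" ([x, y, z] in m, in world coordinates, good to about 4 mm: a listed point, or the origin of a listed thing).
The state is a dict: "t": time; "joint_pos": joint angles; "qd": joint speeds; "joint_efforts": joint torques, N m; "tcp_pos": TCP position; "eef_rot": TCP orientation; "force": force on the tool from outside, world axes, zero at the start; "ft_torque": the same for the moment, N m; "gripper_width": finger opening in m.
Only numpy, scipy, OpenCV 4.12 (cv2) and the standard library are available. Lean on these libraries where they do the work, as an engineer would, in place of code of your own. Each camera call takes 0.05 s, during which the arm holds its last target.

## Working session

There is one attempt and no reset: what is moved stays moved. The work goes in short steps, Python scripts to look and compute and a shell command to move; the robot and the scene stay as the last step left them, time stands still between calls to the robot, and variables do not carry over. Pictures are saved under pics/ and viewed, and the job is handed in when it is done.

```bash
mkdir -p pics; cat > h.py <<'E'
from rig import status,get_image,job,nets
import numpy as np,cv2
from scipy.spatial.transform import Rotation as R
def snap(cam,fn):
    d=get_image(cam); cv2.imwrite('pics/'+fn,d['frame'][:,:,::-1]); return d
def proj(d,P):
    T=np.linalg.inv(d['pose']); p=T[:3,:3]@np.asarray(P)+T[:3,3]; q=d['mtx']@p; return q[:2]/q[2]
E
python3 - <<'E'
from h import *
for c in('scene','top'):
    d=snap(c,c+'0.png'); print(c,d['pose'].round(3).tolist(),d['mtx'].round(1).tolist())
    for n in('carrier','rail_mid','striker_mid','lid','lid_handle','lid_lip','lid_pad','lid_latch_end','salt_shaker','cup','dish'):
        print(n,[(r['location'] if 1 else 0,round(r['p'],2)) for r in nets.tip_of(c,n)][:2])
print(status.state())
E
```

```text
scene [[0.517, -0.531, 0.671, 0.005], [-0.856, -0.326, 0.402, -0.367], [0.005, -0.782, -0.623, 0.638], [0.0, 0.0, 0.0, 1.0]] [[499.8, 0.0, 309.3], [0.0, 499.8, 238.7], [0.0, 0.0, 1.0]]
carrier [([0.5266, -0.1892, -0.0026], 0.68)]
rail_mid [([0.5035, -0.0976, 0.084], 0.9)]
striker_mid [([0.5408, -0.2727, 0.068], 0.81), ([0.5282, -0.1936, -0.0027], 0.5)]
lid [([0.5148, 0.183, -0.0003], 0.62), ([0.7434, 0.0293, -0.0017], 0.52)]
lid_handle [([0.5132, 0.1818, 0.0451], 0.97), ([0.7726, -0.1567, -0.0034], 0.59)]
lid_lip [([0.5331, 0.284, 0.0285], 0.56)]
lid_pad [([0.4978, 0.0953, 0.0319], 0.8)]
lid_latch_end [([0.5008, 0.1023, 0.0214], 0.62)]
salt_shaker [([0.7447, 0.0315, 0.0004], 0.97)]
cup [([0.7708, -0.1572, 0.0005], 0.56)]
dish [([0.527, -0.1873, -0.0022], 0.73), ([0.7388, 0.1328, 0.0051], 0.69)]
top [[0.021, -0.995, 0.099, 0.54], [-0.999, -0.024, -0.028, 0.031], [0.03, -0.098, -0.995, 1.148], [0.0, 0.0, 0.0, 1.0]] [[500.5, 0.0, 329.6], [0.0, 500.5, 237.4], [0.0, 0.0, 1.0]]
carrier [([0.5249, -0.1856, 0.0017], 0.83)]
rail_mid [([0.503, -0.0971, 0.0785], 0.68)]
striker_mid [([0.5439, -0
[... 481 characters left out ...]
0986, 0.0194], 0.51)]
{'t': 1.2, 'joint_pos': array([-1.35760585,  0.33218186, -0.06469773,  1.4601124 ,  0.02157273,
        1.34987002, -0.088493  ]), 'qd': array([ 0.00026927,  0.00131687, -0.00171767, -0.00048562,  0.00034533,
       -0.00043414, -0.00010697]), 'joint_efforts': array([-1.09512501e-03, -6.23029661e+01,  2.40921235e-02, -3.90142500e+01,
       -6.09605620e-02,  3.11774004e-02,  3.72299746e-05]), 'tcp_pos': array([0.14598728, 0.60773815, 0.22258092]), 'eef_rot': array([ 3.14147294e+00, -4.70490025e-05,  2.90580456e+00]), 'force': array([-0.41881616,  0.64703355,  0.59405818]), 'ft_torque': array([-0.08231045,  0.01150848, -0.02790629]), 'gripper_width': 0.08678187754847232}
```

View pics/scene0.png

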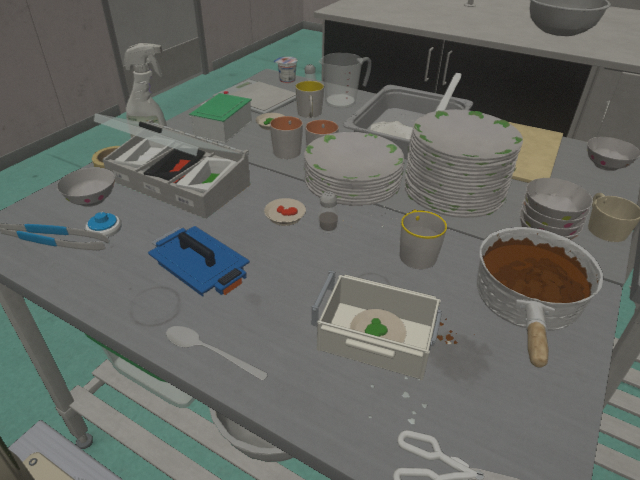

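View pics/top0.png

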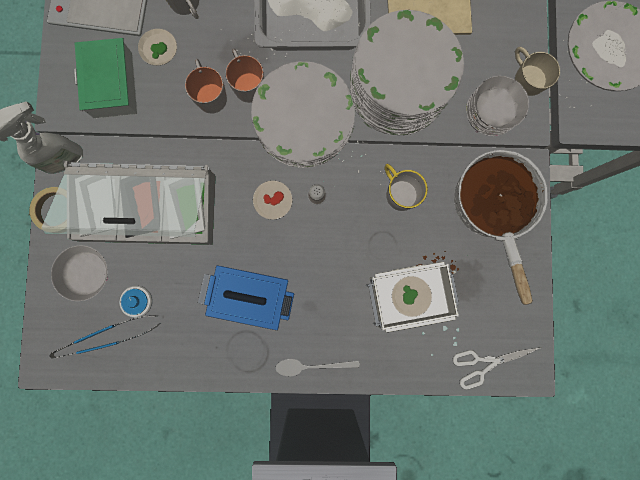

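The scene view shows the lid at about (200,258) with its lip pointing up-left. The carrier is at (380,325) with its rail on the left (325,295). The top view shows the lid at (245,297), pad at (288,305), and the carrier at (413,297). I'll fit both poses and check the overlays.

```bash
cat >> h.py <<'E'
from scipy.optimize import least_squares
CP={'carrier':(0,0,0),'rail_mid':(.093,0,.0825),'striker_mid':(-.087,0,.067)}
LP={'lid':(0,0,0),'lid_handle':(0,0,.05),'lid_lip':(.103,0,.0225),'lid_pad':(-.0905,0,.03),'lid_latch_end':(-.083,0,.02)}
def fit(P,x0,n=2):
    obs=[]
    for _ in range(n):
        for c in('scene','top'):
            get_image(c)
            for k,v in P.items():
                for r in nets.tip_of(c,k)[:1]:
                    if r['p']>.5: obs.append((k,c,v,r['location']))
    def f(x):
        M=R.from_euler('z',x[2]).as_matrix(); o=[]
        for k,c,v,l in obs:
            o+=list((M@v+[x[0],x[1],0]-l)[:2]*1000)
        return o
    s=least_squares(f,x0,loss='soft_l1',f_scale=4)
    r=np.array(f(s.x)).reshape(-1,2)
    for (k,c,v,l),e in zip(obs,r): print(k,c,e.round(1))
    return s.x
E
python3 - <<'E'
from h import *
c=fit(CP,[.525,-.187,1.79]); l=fit(LP,[.515,.182,1.39])
print('C',c,np.degrees(c[2]),'L',l,np.degrees(l[2]))
def box(x0,x1,y0,y1,z): return [(x0,y0,z),(x1,y0,z),(x1,y1,z),(x0,y1,z)]
for cam in('scene','top'):
    d=get_image(cam); im=d['frame'][:,:,::-1].copy()
    def dr(pose,pts,col):
        M=R.from_euler('z',pose[2]).as_matrix()
        q=np.array([proj(d,M@p+[pose[0],pose[1],0]) for p in pts])
        cv2.polylines(im,[np.round(q*16).astype(int)],True,col,1,cv2.LINE_AA,4)
    dr(c,box(-.083,.083,-.056,.056,.072),(0,0,255)); dr(c,box(-.083,.083,-.056,.056,0),(0,255,255))
    dr(c,[(.093,-.04,.0825),(.093,.04,.0825)],(0,255,0)); dr(c,[(-.087,-.03,.067),(-.087,.03,.067)],(0,255,0))
    dr(l,box(-.083,.081,-.057,.057,.026),(0,0,255)); dr(l,box(.0875,.103,-.033,.033,.025),(0,255,0));dr(l,box(-.047,.047,-.008,.008,.059),(0,255,255));dr(l,box(-.0995,-.0815,-.022,.022,.03),(0,255,0))
    y0,x0=(200,130) if cam=='scene' else (220,180)
    cr=im[y0:y0+190,x0:x0+320]; cv2.imwrite(f'pics/ov_{cam}.png',cv2.resize(cr,None,fx=2.5,fy=2.5,interpolation=cv2.INTER_CUBIC))
E
```

```text
carrier scene [-1.   3.8]
rail_mid scene [1.8 2.9]
striker_mid scene [   9. -553.]
carrier top [-1.8  0.7]
rail_mid top [-1.2 -1. ]
striker_mid top [ 1.6 -2.9]
carrier scene [-3.7  4.7]
rail_mid scene [4.3 0.8]
striker_mid scene [ 2.  -1.3]
carrier top [-2.8 -0.6]
rail_mid top [-1.   1.4]
striker_mid top [-1.6 -1.8]
lid scene [-1.4 -0.9]
lid_handle scene [-0.1 -1.7]
lid_lip scene [ 1.6 -2.7]
lid_pad scene [ 2.8 -0.8]
lid_latch_end scene [ 4.7 -5.2]
lid top [-3.8  2.8]
lid_handle top [ 4.5 -0.8]
lid_lip top [2.1 1.6]
lid_pad top [-0.3  2.7]
lid_latch_end top [-2.2 -3. ]
lid scene [-1.3  0.4]
lid_handle scene [0.  0.2]
lid_lip scene [0.2 0.1]
lid_pad scene [-0.4  4.5]
lid_latch_end scene [ 1.6 -5.1]
lid top [-2.7  0.1]
lid_handle top [-1.7  0.6]
lid_lip top [-0.6  2. ]
lid_pad top [-1.   3.8]
C [ 0.52476388 -0.18543565  1.78859247] 102.47879998809121 L [0.5149077  0.1811065  1.38632952] 79.43083069415276
```

View pics/ov_scene.png

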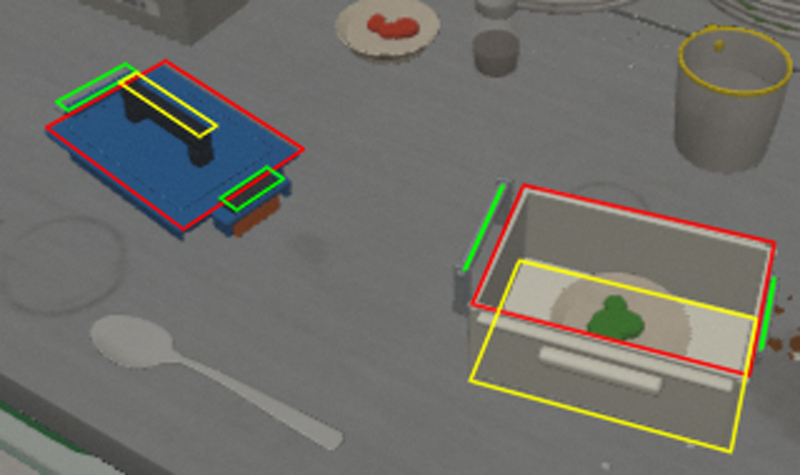

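View pics/ov_top.png

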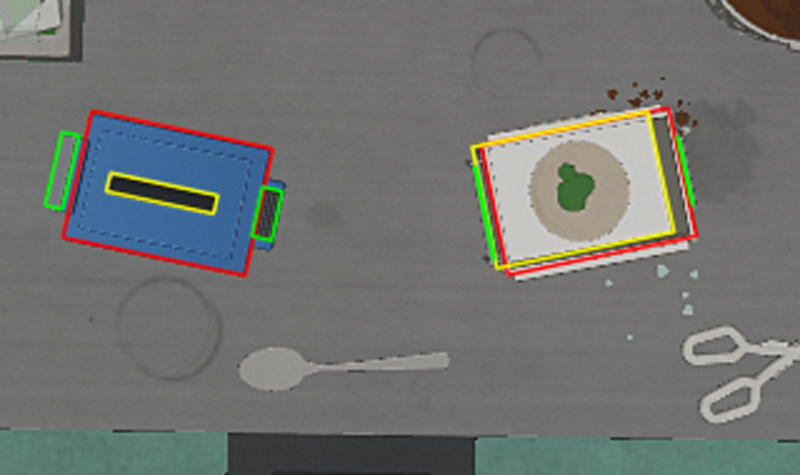

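```bash
cat >> h.py <<'E'
C=np.array([.5248,-.1854,1.7886]); L=np.array([.5149,.1811,1.3863])
def down(yaw): return R.from_euler('xyz',[np.pi,0,yaw])
def cur():
    s=status.state(); return s,np.array(s['tcp_pos']),R.from_euler('xyz',s['eef_rot'])
def plan(p1,r1,n=None):
    s,p,r=cur(); rv=(r.inv()*r1).as_rotvec(); D=np.asarray(p1)-p
    if n is None: n=int(max(1,np.ceil(np.linalg.norm(D)/.045),np.ceil(np.degrees(np.linalg.norm(rv))/8)))
    w=np.degrees(rv)/n
    for k in range(n):
        rk=r*R.from_rotvec(rv*k/n); d=rk.inv().apply(D/n)*1000
        print(d.round(1).tolist(),w.round(1).tolist())
E
python3 - <<'E'
from h import *
plan([.5149,.1811,.13],down(L[2]),15)
E
```

```text
[-30.6, -21.9, 6.2] [0.0, -0.0, 5.8]
[-32.6, -18.7, 6.2] [0.0, -0.0, 5.8]
[-34.3, -15.3, 6.2] [0.0, -0.0, 5.8]
[-35.7, -11.8, 6.2] [0.0, -0.0, 5.8]
[-36.7, -8.1, 6.2] [0.0, -0.0, 5.8]
[-37.3, -4.3, 6.2] [0.0, -0.0, 5.8]
[-37.6, -0.5, 6.2] [0.0, -0.0, 5.8]
[-37.5, 3.3, 6.2] [0.0, -0.0, 5.8]
[-36.9, 7.0, 6.2] [0.0, -0.0, 5.8]
[-36.0, 10.7, 6.2] [0.0, -0.0, 5.8]
[-34.8, 14.3, 6.2] [0.0, -0.0, 5.8]
[-33.1, 17.8, 6.2] [0.0, -0.0, 5.8]
[-31.2, 21.0, 6.2] [0.0, -0.0, 5.8]
[-28.9, 24.1, 6.2] [0.0, -0.0, 5.8]
[-26.3, 26.9, 6.2] [0.0, -0.0, 5.8]
```

```bash
python3 -m jog '[[-1,-31,-22,3,0,0,5.8],[-1,-33,-19,3,0,0,5.8],[-1,-34,-15,3,0,0,5.8],[-1,-36,-12,3,0,0,5.8],[-1,-37,-8,3,0,0,5.8]]' 60
python3 -m jog '[[-1,-37,-4,6,0,0,5.8],[-1,-38,-1,6,0,0,5.8],[-1,-38,3,6,0,0,5.8],[-1,-37,7,6,0,0,5.8],[-1,-36,11,6,0,0,5.8]]'
python3 - <<'E'
from h import *
plan([.5149,.1811,.10],down(L[2]))
E
```

```text
t: 3.8
tcp_pos: [0.2707, 0.4637, 0.2076]
eef_rot: [3.141, -0.0, 2.396]
force: [0.7, 0.2, -0.1]
gripper_width: 0.087
t: 4.3
tcp_pos: [0.394, 0.3209, 0.1776]
eef_rot: [3.141, -0.0, 1.889]
force: [0.1, -0.2, -0.2]
gripper_width: 0.0872
[-34.1, 14.2, 15.5] [0.0, -0.0, 5.8]
[-32.5, 17.6, 15.5] [0.0, -0.0, 5.8]
[-30.6, 20.7, 15.5] [0.0, -0.0, 5.8]
[-28.4, 23.7, 15.5] [0.0, -0.0, 5.8]
[-25.8, 26.4, 15.5] [0.0, -0.0, 5.8]
```

```bash
python3 -m jog '[[-1,-34,14,15,0,0,5.8],[-1,-33,18,15,0,0,5.8],[-1,-31,21,15,0,0,5.8],[-1,-28,24,15,0,0,5.8],[-1,-26,26,15,0,0,5.8]]'
python3 -m jog '[[-1,0,0,0,0,0,0]]'
python3 - <<'E'
from h import *
plan([.5149,.1811,.031],down(L[2]),2)
d=snap('top','t1.png'); snap('scene','s1.png')
E
```

```text
t: 4.8
tcp_pos: [0.5159, 0.1812, 0.1022]
eef_rot: [3.141, -0.001, 1.383]
force: [-0.4, 0.5, 0.0]
gripper_width: 0.0868
t: 4.9
tcp_pos: [0.5166, 0.1767, 0.1009]
eef_rot: [-3.141, 0.003, 1.377]
force: [-0.1, 0.5, 0.2]
gripper_width: 0.0868
[2.1, -1.3, 34.9] [-0.0, 0.1, -0.3]
[2.1, -1.3, 34.9] [-0.0, 0.1, -0.3]
```

View pics/s1.png

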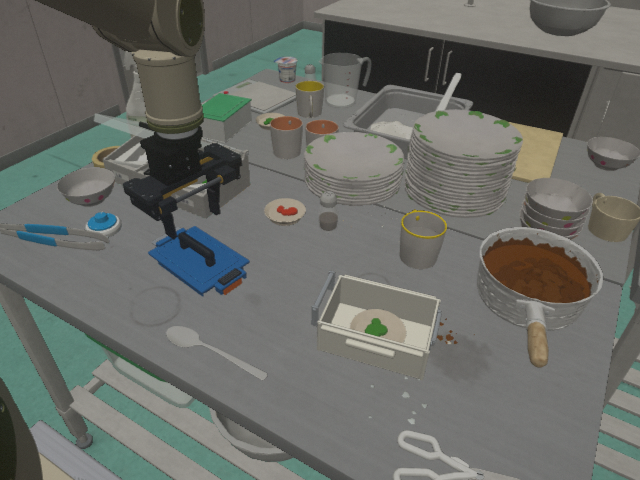

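The gripper hovers over the lid's handle at about (190,240), with the fingers straddling it. Descending.

```bash
python3 -m jog '[[-1,2,-1,20,0,0,-0.3],[-1,2,-1,20,0,0,-0.2],[-1,0,0,18,0,0,0],[-1,0,0,12,0,0,0],[-1,0,0,0,0,0,0]]' 60
python3 - <<'E'
from h import *
plan([.5149,.1811,.031],down(L[2]),1)
E
```

```text
t: 5.5
tcp_pos: [0.5124, 0.1872, 0.0315]
eef_rot: [-3.14, 0.001, 1.398]
force: [-0.3, 0.5, 0.2]
gripper_width: 0.0869
[-5.6, 3.5, 0.5] [-0.1, 0.0, 0.7]
```

```bash
python3 -m jog '[[-1,0,0,0,0,0,0],[-1,0,0,0,0,0,0]]' 60
python3 - <<'E'
from h import *
plan([.5149,.1811,.031],down(L[2]),1)
E
```

```text
t: 5.7
tcp_pos: [0.5142, 0.187, 0.0336]
eef_rot: [3.14, -0.001, 1.396]
force: [0.1, 0.7, 0.1]
gripper_width: 0.0871
[-5.7, 1.7, 2.6] [0.1, -0.1, 0.6]
```

```bash
python3 -m jog '[[-1,-5.5,1.5,2.5,0,0,0.6],[-1,0,0,0,0,0,0],[-1,0,0,0,0,0,0],[-1,0,0,0,0,0,0]]' 60
python3 -m jog '[[1,0,0,0,0,0,0],[1,0,0,0,0,0,0],[1,0,0,0,0,0,0],[1,0,0,0,0,0,0],[1,0,0,0,0,0,0]]' 60
python3 -m jog '[[1,0,0,0,0,0,0],[1,0,0,0,0,0,0],[1,0,0,0,0,0,0]]' 60
```

```text
t: 6.1
tcp_pos: [0.5142, 0.1809, 0.0302]
eef_rot: [3.141, -0.0, 1.386]
force: [0.5, 0.2, 0.2]
gripper_width: 0.087
t: 6.6
tcp_pos: [0.5141, 0.1808, 0.03]
eef_rot: [-3.142, -0.0, 1.386]
force: [-0.1, -0.3, -0.2]
gripper_width: 0.0549
t: 6.9
tcp_pos: [0.5141, 0.1808, 0.03]
eef_rot: [-3.142, -0.0, 1.386]
force: [0.0, -0.2, -0.2]
gripper_width: 0.0309
```

```bash
python3 -m jog '[[1,0,0,0,0,0,0],[1,0,0,0,0,0,0],[1,0,0,0,0,0,0],[1,0,0,0,0,0,0],[1,0,0,0,0,0,0]]' 60
python3 -m jog '[[1,0,0,-15,0,0,0],[1,0,0,-25,0,0,0],[1,0,0,-40,0,0,0],[1,0,0,-40,0,0,0],[1,0,0,-20,0,0,0]]' 60
python3 -m jog '[[1,0,0,0,0,0,0],[1,0,0,0,0,0,0],[1,0,0,0,0,0,0]]' 60
python3 - <<'E'
from h import *
snap('scene','s2.png');snap('top','t2.png')
E
```

```text
t: 7.4
tcp_pos: [0.5141, 0.1809, 0.0301]
eef_rot: [-3.142, -0.0, 1.386]
force: [-0.1, -0.5, 0.8]
gripper_width: 0.015
t: 7.9
tcp_pos: [0.5152, 0.1809, 0.1744]
eef_rot: [3.138, -0.003, 1.385]
force: [1.1, 0.3, -4.2]
gripper_width: 0.0152
t: 8.2
tcp_pos: [0.5132, 0.1805, 0.1685]
eef_rot: [-3.139, 0.002, 1.386]
force: [0.7, -1.0, -2.5]
gripper_width: 0.0153
```

View pics/s2.png

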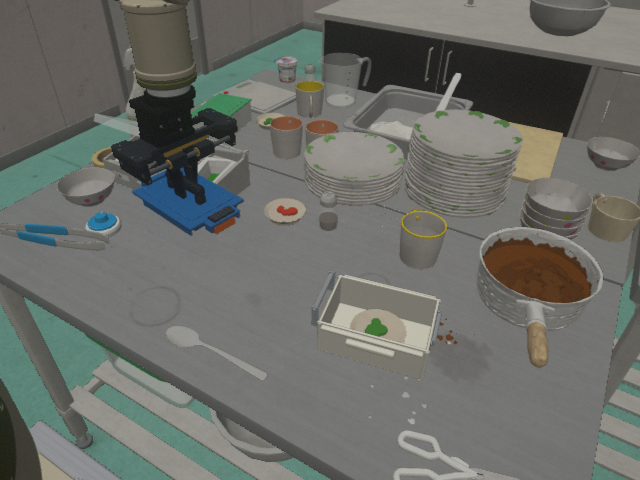

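View pics/t2.png

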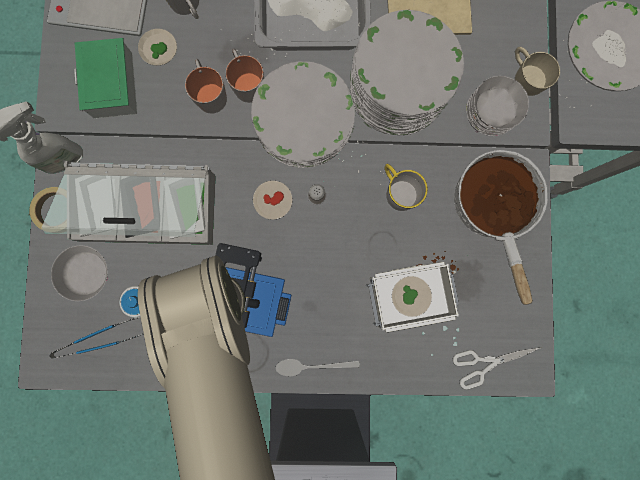

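```bash
cat >> h.py <<'E'
TL=np.array([-.0003,0,.030])
def lidpose(ox,oz,th,oy=0,C=C):
    Rc=R.from_euler('z',C[2]); Rl=Rc*R.from_euler('y',th,degrees=True)
    o=Rc.apply([ox,oy,oz])+[C[0],C[1],0]
    return o+Rl.apply(TL),Rl*R.from_euler('x',np.pi)
def dn(d,n,th):
    t=np.radians(th); return d*np.cos(t)+n*np.sin(t),-d*np.sin(t)+n*np.cos(t)
def lidnow(C=C):
    s,p,r=cur(); Rl=r*R.from_euler('x',-np.pi); o=p-Rl.apply(TL)
    Rc=R.from_euler('z',C[2]); oc=Rc.inv().apply(o-[C[0],C[1],0]); 
    lip=Rc.inv().apply(o+Rl.apply([.103,0,.0225])-[C[0],C[1],0])
    print('o',(oc*1000).round(1),'lip',(lip*1000).round(1),'rel euler',(Rc.inv()*Rl).as_euler('xyz',degrees=True).round(2),'F',np.round(s['force'],1),'t',s['t'])
E
python3 - <<'E'
from h import *
lidnow()
ox,oz=dn(-.090,.088,25); p,r=lidpose(ox,oz,25); print(ox,oz,p)
plan(p+[0,0,.06],r)
E
```

```text
o [360.  -67.9 138.6] lip [ 454.7 -108.4  160.9] rel euler [  0.11   0.1  -23.09] F [-0.5  0.2 -3.2] t 8.3
-0.04437729380011694 0.11779072881588813 [ 0.5317084  -0.21661531  0.14510675]
[-43.0, 10.1, -4.0] [-0.6, -2.7, -2.5]
[-43.5, 8.2, -1.8] [-0.6, -2.7, -2.5]
[-43.9, 6.3, 0.3] [-0.6, -2.7, -2.5]
[-44.1, 4.4, 2.5] [-0.6, -2.7, -2.5]
[-44.1, 2.4, 4.6] [-0.6, -2.7, -2.5]
[-43.8, 0.4, 6.7] [-0.6, -2.7, -2.5]
[-43.4, -1.6, 8.8] [-0.6, -2.7, -2.5]
[-42.9, -3.6, 10.8] [-0.6, -2.7, -2.5]
[-42.1, -5.6, 12.8] [-0.6, -2.7, -2.5]
```

```bash
python3 -m jog '[[1,-20,5,-6,0,0,0],[1,-35,8,-4,-0.6,-2.7,-2.5],[1,-43,8,-2,-0.6,-2.7,-2.5],[1,-44,6,0,-0.6,-2.7,-2.5],[1,-44,4,2,-0.6,-2.7,-2.5]]'
python3 -m jog '[[1,-44,2,5,-0.6,-2.7,-2.5],[1,-44,0,7,-0.6,-2.7,-2.5],[1,-43,-2,9,-0.6,-2.7,-2.5],[1,-43,-4,11,-0.6,-2.7,-2.5],[1,-30,-5,10,-0.6,-2.7,-2.5]]'
python3 -m jog '[[1,0,0,0,0,0,0],[1,0,0,0,0,0,0],[1,0,0,0,0,0,0],[1,0,0,0,0,0,0]]'
python3 - <<'E'
from h import *
lidnow()
ox,oz=dn(-.090,.088,25); p,r=lidpose(ox,oz,25)
plan(p+[0,0,.03],r)
snap('scene','s3.png');snap('top','t3.png')
E
```

```text
t: 8.8
tcp_pos: [0.5215, -0.0091, 0.1922]
eef_rot: [3.118, 0.194, 1.56]
force: [1.0, 0.5, -3.3]
gripper_width: 0.0152
t: 9.3
tcp_pos: [0.5276, -0.2191, 0.2088]
eef_rot: [3.135, 0.434, 1.783]
force: [-0.1, -0.2, -3.8]
gripper_width: 0.0151
t: 9.7
tcp_pos: [0.5288, -0.2149, 0.2088]
eef_rot: [3.133, 0.431, 1.784]
force: [0.4, 0.5, -3.2]
gripper_width: 0.0155
o [-41.9   2.2 181.4] lip [ 61.1   2.  158.8] rel euler [-0.49 24.69 -0.27] F [ 0.4  0.5 -3.2] t 9.7
[12.0, 2.2, 31.6] [0.4, -0.3, -0.2]
```

View pics/s3.png

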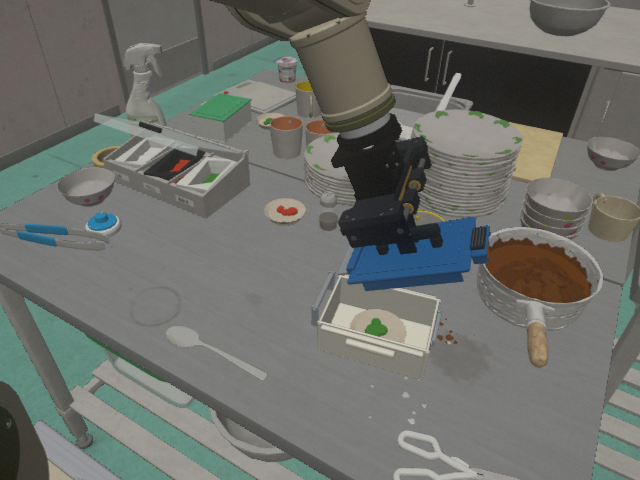

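View pics/t3.png

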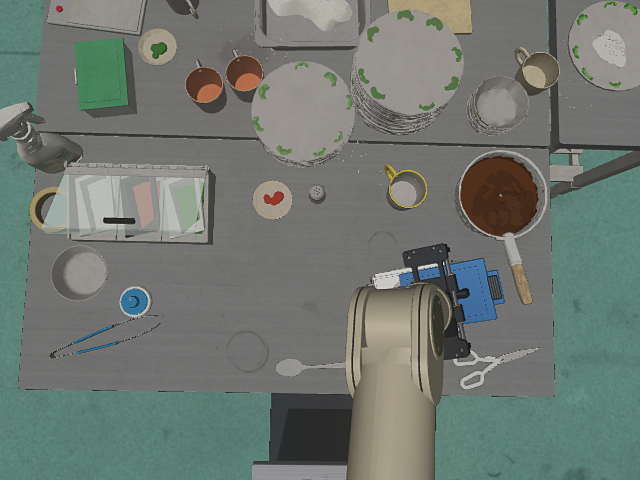

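The lid is held over the carrier, latch end up at about (485,240), lip end left. I'll go lower and check the predicted lid pose against the picture.

```bash
python3 -m jog '[[1,4,1,11,0.4,-0.3,-0.2],[1,4,1,11,0,0,0],[1,4,0,10,0,0,0],[1,0,0,0,0,0,0],[1,0,0,0,0,0,0]]'
cat >> h.py <<'E'
def box(x0,x1,y0,y1,z): return [(x0,y0,z),(x1,y0,z),(x1,y1,z),(x0,y1,z)]
def overlay(tag,C=C,dl=(0,0,0)):
    s,p,r=cur(); Rl=r*R.from_euler('x',-np.pi); o=p-Rl.apply(TL)+Rl.apply(dl)
    Rc=R.from_euler('z',C[2])
    for cam in('scene','top'):
        d=get_image(cam); im=d['frame'][:,:,::-1].copy()
        def dr(Rm,t,pts,col):
            q=np.array([proj(d,Rm.apply(a)+t) for a in pts]); cv2.polylines(im,[np.round(q*16).astype(int)],True,col,1,cv2.LINE_AA,4)
        t=np.array([C[0],C[1],0])
        dr(Rc,t,box(-.083,.083,-.056,.056,.072),(0,0,255)); dr(Rc,t,[(.093,-.04,.0825),(.093,.04,.0825)],(0,255,0)); dr(Rc,t,[(-.087,-.03,.067),(-.087,.03,.067)],(0,255,0))
        dr(Rl,o,box(-.083,.081,-.057,.057,.026),(0,255,255)); dr(Rl,o,box(.0875,.103,-.033,.033,.025),(0,255,0)); dr(Rl,o,box(-.0995,-.0815,-.022,.022,.03),(0,255,0))
        y0,x0=(190,280) if cam=='scene' else (220,330)
        cr=im[y0:y0+190,x0:x0+240]; cv2.imwrite(f'pics/{tag}_{cam}.png',cv2.resize(cr,None,fx=3,fy=3,interpolation=cv2.INTER_CUBIC))
E
python3 - <<'E'
from h import *
lidnow(); overlay('a')
ox,oz=dn(-.090,.088,25); p,r=lidpose(ox,oz,25)
plan(p,r)
E
```

```text
t: 10.3
tcp_pos: [0.5308, -0.2183, 0.1746]
eef_rot: [-3.141, 0.437, 1.787]
force: [-0.4, -0.3, -2.0]
gripper_width: 0.0152
o [-45.8   1.3 147.3] lip [ 57.    1.  124.1] rel euler [ 0.05 25.03 -0.11] F [-0.4 -0.3 -2. ] t 10.3
[14.1, 0.7, 26.7] [-0.0, 0.0, -0.1]
```

View pics/a_scene.png

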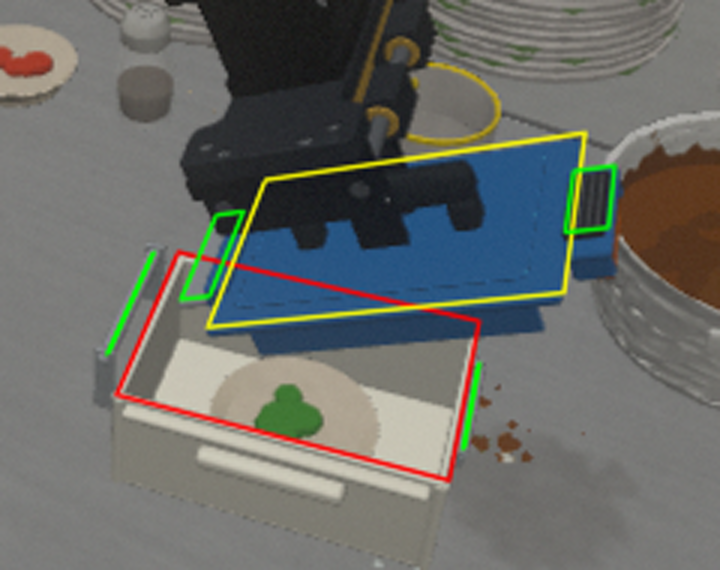

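View pics/a_top.png

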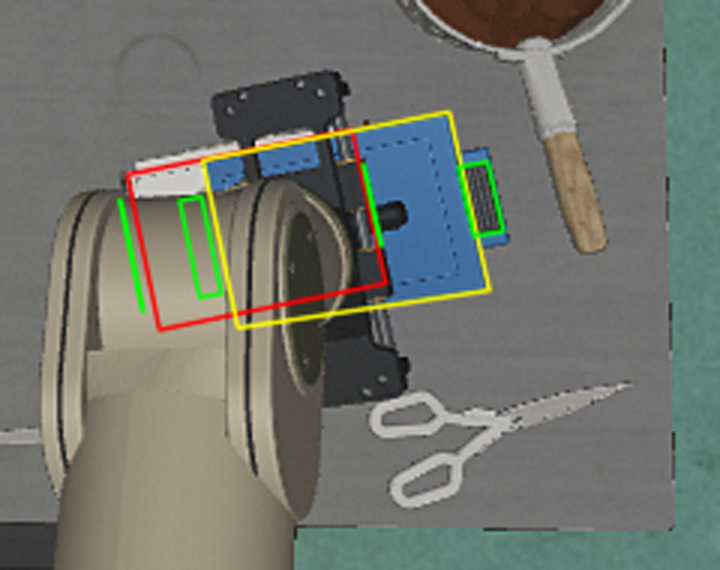

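```bash
python3 -m jog '[[1,4,0.7,10,0,0,-0.1],[1,5,0.6,12,0,0,0],[1,5,0,8,0,0,0],[1,0,0,0,0,0,0],[1,0,0,0,0,0,0]]'
python3 - <<'E'
from h import *
lidnow()
ox,oz=dn(-.060,.083,25); p,r=lidpose(ox,oz,25)
plan(p,r)
E
```

```text
t: 10.9
tcp_pos: [0.5322, -0.2179, 0.1416]
eef_rot: [-3.14, 0.437, 1.789]
force: [0.0, -0.4, -3.1]
gripper_width: 0.0152
o [-45.7  -0.2 114.3] lip [57.1 -0.2 91.1] rel euler [9.000e-02 2.504e+01 1.000e-02] F [ 0.  -0.4 -3.1] t 10.9
[29.7, -0.2, 1.2] [-0.1, 0.0, 0.0]
```

```bash
python3 -m jog '[[1,10,0,0.4,0,0,0],[1,12,0,0.4,0,0,0],[1,8,0,0.4,0,0,0],[1,0,0,0,0,0,0],[1,0,0,0,0,0,0]]'
python3 - <<'E'
from h import *
lidnow();overlay('b')
ox,oz=dn(-.044,.083,25); p,r=lidpose(ox,oz,25)
plan(p,r)
E
```

```text
t: 11.4
tcp_pos: [0.5267, -0.1915, 0.1281]
eef_rot: [-3.141, 0.437, 1.789]
force: [-0.4, -0.5, -3.4]
gripper_width: 0.0149
o [-18.8  -0.6 100.8] lip [84.1 -0.5 77.6] rel euler [ 0.03 25.02  0.03] F [-0.4 -0.5 -3.4] t 11.4
[16.2, -0.5, 0.4] [-0.0, 0.0, -0.0]
```

View pics/b_scene.png

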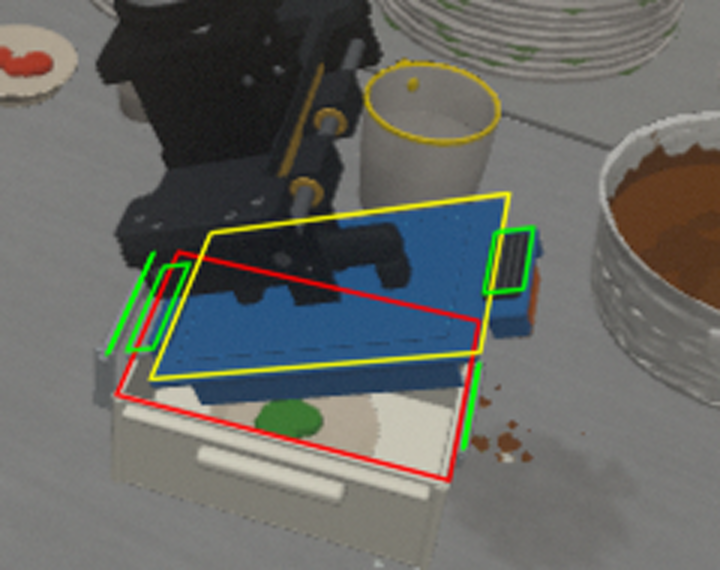

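The lip is at the gap's mouth and the overlay agrees with the picture. Inserting gently.

```bash
python3 -m jog '[[1,4,-0.3,0,0,0,0],[1,4,0,0,0,0,0],[1,0,0,0,0,0,0],[1,0,0,0,0,0,0]]'
python3 -m jog '[[1,4,0,0.3,0,0,0],[1,4,0,0,0,0,0],[1,0,0,0,0,0,0],[1,0,0,0,0,0,0]]'
python3 - <<'E'
from h import *
lidnow();overlay('c')
E
```

```text
t: 11.9
tcp_pos: [0.5248, -0.1847, 0.1247]
eef_rot: [-3.141, 0.437, 1.789]
force: [-0.2, 0.2, -4.3]
gripper_width: 0.0156
t: 12.3
tcp_pos: [0.5232, -0.1781, 0.1212]
eef_rot: [-3.141, 0.437, 1.788]
force: [-1.0, -1.7, -2.3]
gripper_width: 0.0152
o [-4.9 -0.  93.9] lip [97.9 -0.1 70.7] rel euler [ 0.03 25.04 -0.03] F [-1.  -1.7 -2.3] t 12.3
```

View pics/c_scene.png

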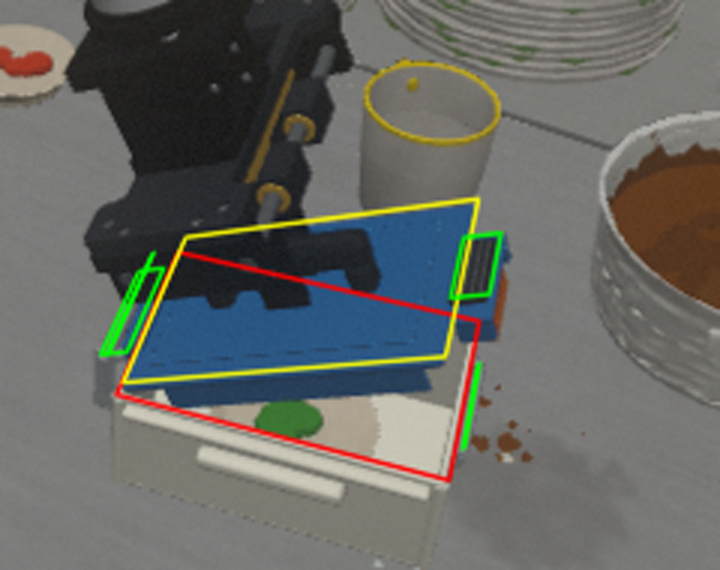

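```bash
cat >> h.py <<'E'
def rock(th,bx=.0925,bz=.0305):
    t=np.radians(th); c,s=np.cos(t),np.sin(t)
    return lidpose(.093-bx*c-bz*s,.0825+bx*s-bz*c,th)
E
python3 - <<'E'
from h import *
for th,bz in((20,.031),(15,.0308),(10,.0305)):
    p,r=rock(th,bz=bz); print(th); plan(p,r,1)
E
```

```text
20
[1.5, -0.0, 8.0] [-0.0, 5.0, -0.0]
15
[2.6, -0.0, 15.8] [-0.0, 10.0, -0.0]
10
[4.3, -0.0, 23.4] [-0.0, 15.0, -0.0]
```

```bash
python3 -m jog '[[1,0.8,0,4,0,2.5,0],[1,0.7,0,4,0,2.5,0],[1,0,0,0,0,0,0],[1,0,0,0,0,0,0]]'
python3 - <<'E'
from h import *
lidnow()
for th,bz in((15,.0308),(10,.0305)):
    p,r=rock(th,bz=bz); print(th); plan(p,r,1)
E
```

```text
t: 12.8
tcp_pos: [0.5235, -0.181, 0.1135]
eef_rot: [-3.141, 0.351, 1.787]
force: [-0.1, -7.6, 0.7]
gripper_width: 0.0153
o [-5.4  0.4 85.2] lip [99.   0.2 70.9] rel euler [ 0.05 20.13 -0.1 ] F [-0.1 -7.6  0.7] t 12.8
15
[1.3, 0.3, 7.7] [-0.1, 5.1, -0.1]
10
[2.4, 0.4, 15.5] [-0.1, 10.1, -0.1]
```

The rib is already bearing on the rail at 7 N, so I'll ease back about 1.5 mm while rocking.

```bash
python3 -m jog '[[1,-1.2,0.2,4,0,2.5,0],[1,0.3,0,4,0,2.5,0],[1,0,0,0,0,0,0],[1,0,0,0,0,0,0]]'
python3 - <<'E'
from h import *
lidnow();overlay('e')
for th,bz in((10,.0305),(6,.0303)):
    p,r=rock(th,bx=.094,bz=bz); print(th); plan(p,r,1)
E
```

```text
t: 13.2
tcp_pos: [0.5244, -0.1832, 0.1058]
eef_rot: [-3.14, 0.264, 1.788]
force: [-0.8, -5.3, -0.6]
gripper_width: 0.0153
o [-5.3 -0.  76.8] lip [100.   -0.1  71.6] rel euler [ 0.07 15.12 -0.02] F [-0.8 -5.3 -0.6] t 13.2
10
[-0.1, -0.1, 7.9] [-0.1, 5.1, 0.0]
6
[0.7, -0.1, 14.2] [-0.1, 9.1, 0.0]
```

View pics/e_scene.png

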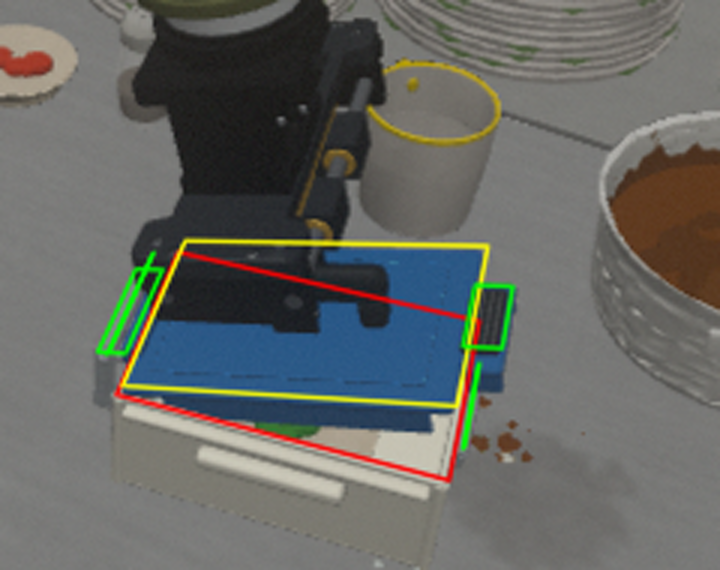

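The lid is hooked at the left and half rocked down, with the picture and overlay matching (pad at about (490,318)).

```bash
python3 -m jog '[[1,-0.7,0,4,0,2.5,0],[1,0.2,0,4,0,2.5,0],[1,0,0,0,0,0,0],[1,0,0,0,0,0,0]]'
python3 -m jog '[[1,0.1,0,3.2,0,2,0],[1,0.3,0,3,0,2,0],[1,0,0,0,0,0,0],[1,0,0,0,0,0,0]]'
python3 - <<'E'
from h import *
lidnow();overlay('f')
E
```

```text
t: 13.7
tcp_pos: [0.525, -0.1849, 0.0981]
eef_rot: [-3.14, 0.177, 1.789]
force: [-0.3, -4.0, -2.2]
gripper_width: 0.0153
t: 14.1
tcp_pos: [0.5252, -0.1857, 0.0921]
eef_rot: [-3.141, 0.107, 1.789]
force: [-1.9, -5.2, -1.3]
gripper_width: 0.0154
o [-3.3 -0.3 62.2] lip [101.5  -0.3  73.6] rel euler [0.06 6.13 0.02] F [-1.9 -5.2 -1.3] t 14.1
```

View pics/f_scene.png

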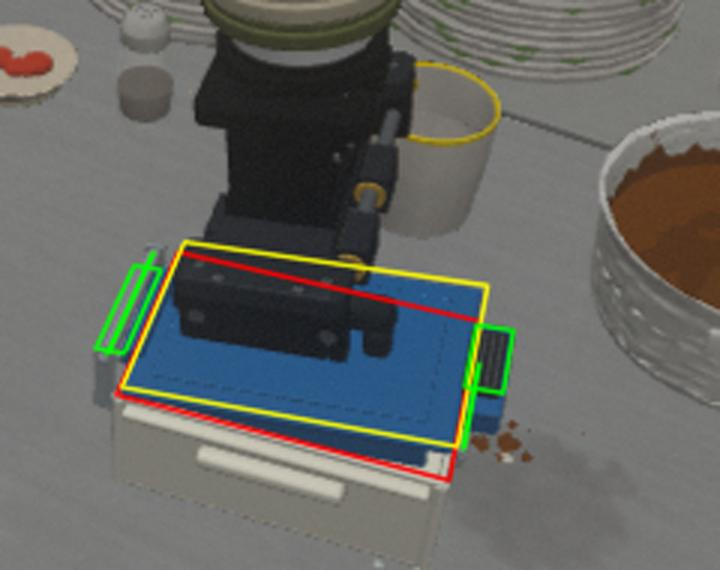

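View pics/f_top.png

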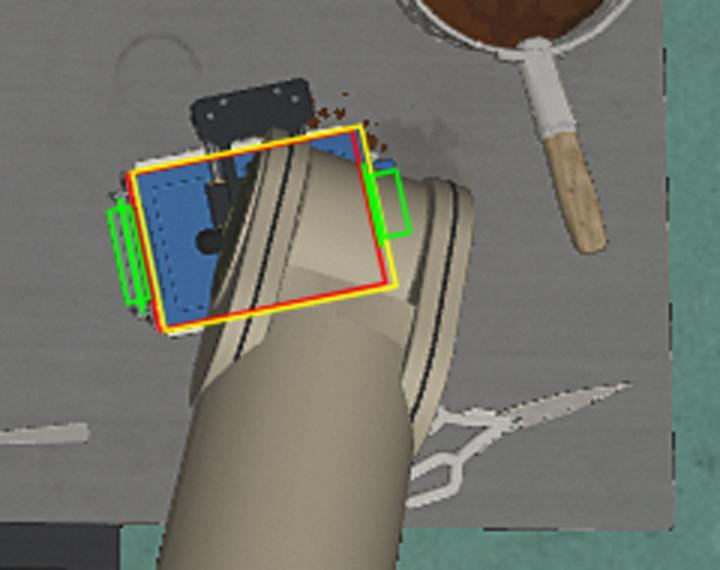

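```bash
python3 -m jog '[[1,0,0,3.2,0,2,0],[1,0,0,0,0,0,0],[1,0,0,0,0,0,0]]'
python3 - <<'E'
from h import *
lidnow()
E
```

```text
t: 14.5
tcp_pos: [0.5254, -0.1859, 0.089]
eef_rot: [-3.141, 0.072, 1.789]
force: [-1.1, -3.8, -1.3]
gripper_width: 0.0154
o [-2.5 -0.4 59. ] lip [101.9  -0.4  74.1] rel euler [0.03 4.1  0.01] F [-1.1 -3.8 -1.3] t 14.5
```

Smooth so far. Releasing: opening the fingers takes about 0.8 s, then I'll withdraw.

```bash
python3 -m jog '[[0,0,0,0,0,0,0],[0,0,0,0,0,0,0],[0,0,0,0,0,0,0],[0,0,0,0,0,0,0],[0,0,0,0,0,0,0]]'
python3 -m jog '[[0,0,0,0,0,0,0],[0,0,0,-10,0,0,0],[0,0,0,-30,0,0,0],[0,0,0,-40,0,0,0],[0,0,0,-30,0,4,0]]'
python3 -m jog '[[1,0,0,0,0,0,0],[1,0,0,0,0,0,0],[1,0,0,0,0,0,0]]'
python3 - <<'E'
from h import *
snap('scene','s5.png');snap('top','t5.png')
E
```

```text
t: 15.0
tcp_pos: [0.5254, -0.1859, 0.0889]
eef_rot: [-3.141, 0.07, 1.789]
force: [-0.3, -0.7, -0.3]
gripper_width: 0.0416
t: 15.5
tcp_pos: [0.5241, -0.1765, 0.2014]
eef_rot: [3.14, -0.001, 1.792]
force: [0.8, -0.2, 0.1]
gripper_width: 0.0434
t: 15.8
tcp_pos: [0.5231, -0.1783, 0.1978]
eef_rot: [-3.14, 0.0, 1.788]
force: [-0.7, -0.2, -0.8]
gripper_width: 0.027
```

View pics/s5.png

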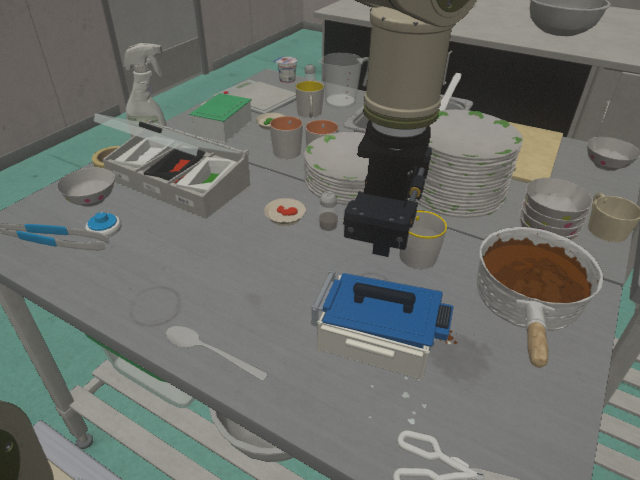

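View pics/t5.png

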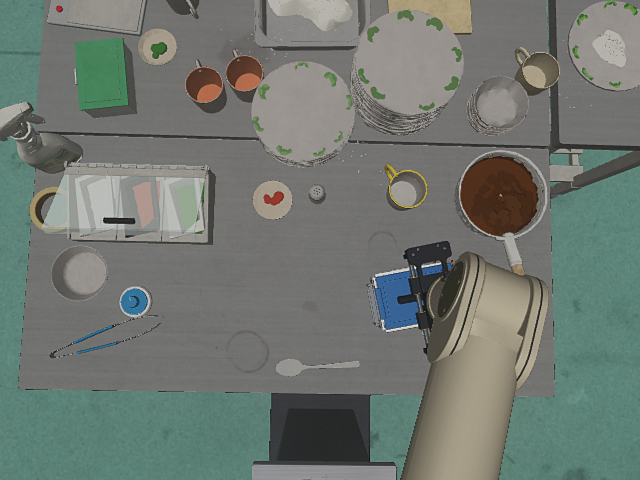

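The lid sits hooked at the rail end (325,295), with its latch end slightly raised at (443,320). Locating the pad.

```bash
python3 -m jog '[[1,0,0,0,0,0,0],[1,0,0,0,0,0,0],[1,0,0,0,0,0,0],[1,0,0,0,0,0,0]]' 40
python3 - <<'E'
from h import *
for c in('scene','top'):
    get_image(c)
    for k in('lid_pad','lid_latch_end','lid_handle','lid_lip'): print(c,k,[(np.round(r['location'],4).tolist(),round(r['p'],2)) for r in nets.tip_of(c,k)[:2]])
q=R.from_euler('z',C[2]).apply([-.0915,0,.095])+[C[0],C[1],0]; print(q)
plan([q[0],q[1],.13],down(C[2]))
E
```

```text
t: 16.3
tcp_pos: [0.5236, -0.1785, 0.1985]
eef_rot: [-3.141, 0.0, 1.788]
force: [-0.4, 0.8, 1.1]
gripper_width: 0.0003
scene lid_pad [([0.5387, -0.2655, 0.0815], 0.73), ([0.5454, -0.276, 0.0926], 0.72)]
scene lid_latch_end [([0.5425, -0.2679, 0.0808], 0.6)]
scene lid_handle [([0.5287, -0.1855, 0.1029], 0.63)]
scene lid_lip [([0.5065, -0.0881, 0.0742], 0.97)]
top lid_pad []
top lid_latch_end [([0.5246, -0.1871, 0.1063], 0.16)]
top lid_handle [([0.5262, -0.1867, 0.1069], 0.68)]
top lid_lip [([0.5053, -0.0937, 0.074], 0.63), ([0.5283, -0.1901, 0.0533], 0.42)]
[ 0.54457184 -0.27473826  0.095     ]
[-32.8, -0.1, 22.9] [-0.0, 0.0, -0.0]
[-32.8, -0.1, 22.9] [-0.0, 0.0, -0.0]
[-32.8, -0.1, 22.9] [-0.0, 0.0, -0.0]
```

```bash
python3 -m jog '[[1,-33,0,10,0,0,0],[1,-33,0,20,0,0,0],[1,-33,0,30,0,0,0],[1,0,0,8,0,0,0],[1,0,0,0,0,0,0]]' 40
python3 -m jog '[[1,0,0,0,0,0,0],[1,0,0,0,0,0,0]]' 40
python3 - <<'E'
from h import *
plan([.5446,-.2747,.105],down(C[2]),1)
overlay('g',dl=(0,0,0))
E
```

```text
t: 17.3
tcp_pos: [0.5439, -0.2755, 0.1289]
eef_rot: [-3.138, -0.001, 1.787]
force: [0.9, -0.5, -0.0]
gripper_width: 0.0005
t: 17.5
tcp_pos: [0.5459, -0.2743, 0.1319]
eef_rot: [3.14, 0.001, 1.79]
force: [-0.9, -0.3, -0.1]
gripper_width: 0.0005
[-0.1, -1.3, 26.9] [0.1, 0.0, 0.1]
```

View pics/g_scene.png

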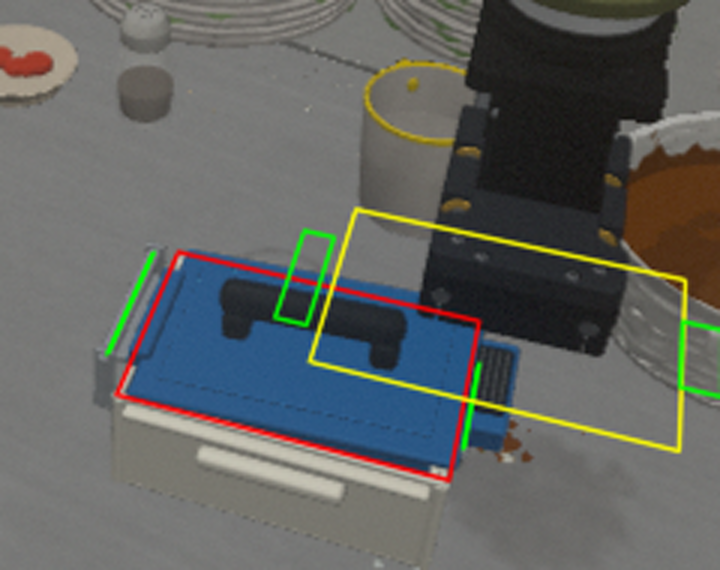

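```bash
python3 - <<'E'
from h import *
d=snap('scene','s6.png'); s,p,r=cur()
print(p,proj(d,p),proj(d,p+[0,0,.07]),proj(d,[.5446,-.2747,.095]),s['gripper_width'])
i=cv2.imread('pics/s6.png')[230:350,380:520]; cv2.imwrite('pics/s6z.png',cv2.resize(i,None,fx=5,fy=5,interpolation=cv2.INTER_CUBIC))
E
```

```text
[ 0.54555569 -0.27468495  0.13159442] [447.44136523 294.34294801] [456.68711265 257.20476773] [442.83379021 312.42314276] 0.00032894484878997067
```

View pics/s6z.png

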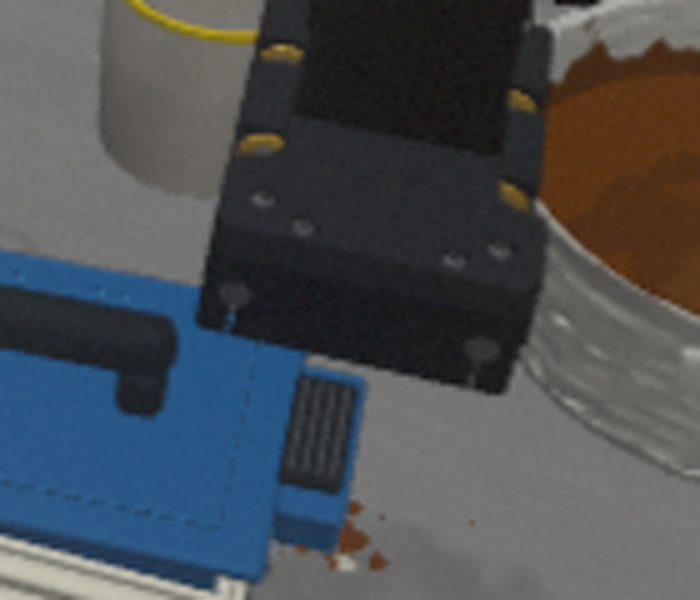

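The near end of the gripper's body hides the fingertips. The TCP projects to (447,294), right above the pad at (444,316). Descending, then pressing in small steps.

```bash
python3 -m jog '[[1,0,-1,15,0,0,0],[1,0,0,15,0,0,0],[1,0,0,5,0,0,0],[1,0,0,0,0,0,0]]'
python3 -m jog '[[1,0,0,2,0,0,0],[1,0,0,2,0,0,0],[1,0,0,0,0,0,0],[1,0,0,0,0,0,0]]'
```

```text
t: 18.05
tcp_pos: [0.5431, -0.2751, 0.094]
eef_rot: [-3.139, -0.001, 1.788]
force: [-0.1, 0.5, -0.5]
gripper_width: 0.0004
t: 18.45
tcp_pos: [0.5441, -0.2757, 0.0919]
eef_rot: [-3.142, 0.001, 1.788]
force: [1.2, -0.2, 0.6]
gripper_width: 0.0006
```

```bash
python3 -m jog '[[1,0,0,2,0,0,0],[1,0,0,2,0,0,0],[1,0,0,0,0,0,0]]'
python3 -m jog '[[1,0,0,1.5,0,0,0],[1,0,0,1.5,0,0,0],[1,0,0,0,0,0,0]]'
python3 -m jog '[[1,0,0,1.5,0,0,0],[1,0,0,1.5,0,0,0],[1,0,0,0,0,0,0]]'
```

```text
t: 18.75
tcp_pos: [0.544, -0.2751, 0.0874]
eef_rot: [-3.141, -0.0, 1.789]
force: [-0.7, 0.1, -0.5]
gripper_width: 0.0005
t: 19.05
tcp_pos: [0.5437, -0.2755, 0.0842]
eef_rot: [-3.141, 0.0, 1.788]
force: [-0.4, 0.4, 0.7]
gripper_width: 0.0003
t: 19.35
tcp_pos: [0.544, -0.2756, 0.0825]
eef_rot: [-3.142, 0.0, 1.788]
force: [-4.3, 2.1, 9.2]
gripper_width: 0.0006
```

```bash
python3 -m jog '[[1,0,0,1.5,0,0,0],[1,0,0,0,0,0,0],[1,0,0,0,0,0,0]]'
python3 -m jog '[[1,0,0,1.5,0,0,0],[1,0,0,0,0,0,0],[1,0,0,0,0,0,0]]'
python3 - <<'E'
from h import *
snap('scene','s7.png')
i=cv2.imread('pics/s7.png')[250:390,310:480]; cv2.imwrite('pics/s7z.png',cv2.resize(i,None,fx=4,fy=4,interpolation=cv2.INTER_CUBIC))
E
```

```text
t: 19.65
tcp_pos: [0.5441, -0.2757, 0.0823]
eef_rot: [3.141, -0.0, 1.788]
force: [-8.7, 4.3, 23.1]
gripper_width: 0.0007
t: 19.95
tcp_pos: [0.5441, -0.2758, 0.0822]
eef_rot: [3.14, -0.001, 1.788]
force: [-14.6, 7.4, 36.1]
gripper_width: 0.0002
```

View pics/s7z.png

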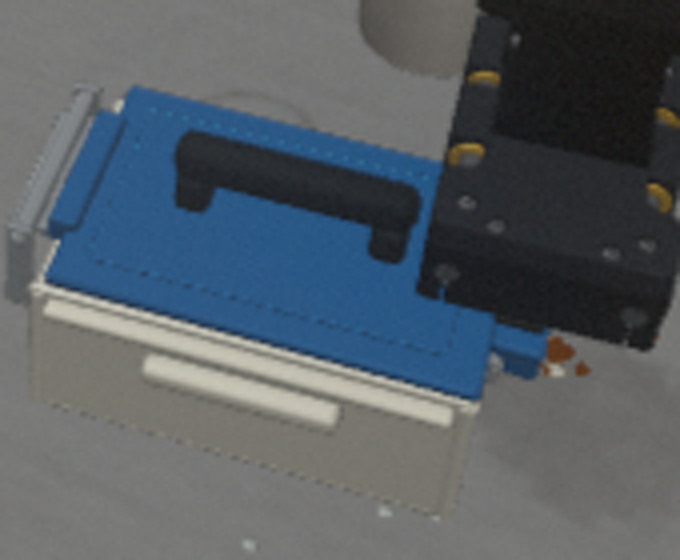

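The tool met a hard stop at z 0.082, which is the closed pad height, and the plate lies on the rim in the picture. Backing off.

```bash
python3 -m jog '[[1,0,0,-5,0,0,0],[1,0,0,-15,0,0,0],[1,0,0,-30,0,0,0],[1,0,0,-50,0,0,0],[1,20,0,-40,0,0,0]]'
python3 -m jog '[[1,50,0,-20,0,0,0],[1,50,0,-10,0,0,0],[1,50,0,0,0,0,0],[1,50,0,0,0,0,0],[1,50,0,0,0,0,0]]'
python3 -m jog '[[1,40,0,0,0,0,0],[1,0,0,0,0,0,0],[1,0,0,0,0,0,0],[1,0,0,0,0,0,0]]'
python3 - <<'E'
from h import *
for cam,(y0,x0) in(('scene',(250,310)),('top',(240,340))):
    d=snap(cam,'f_'+cam+'.png'); im=d['frame'][:,:,::-1].copy(); Rc=R.from_euler('z',C[2]); t=np.array([C[0],C[1],.052])
    raw=im.copy()
    for pts in (box(-.083,.081,-.057,.057,.026),box(-.0995,-.0815,-.022,.022,.03),box(-.047,.047,-.008,.008,.059)):
        q=np.array([proj(d,Rc.apply(a)+t) for a in pts]); cv2.polylines(im,[np.round(q*16).astype(int)],True,(0,255,255),1,cv2.LINE_AA,4)
    cv2.imwrite('pics/z_'+cam+'.png',cv2.resize(np.hstack([raw[y0:y0+140,x0:x0+160],im[y0:y0+140,x0:x0+160]]),None,fx=2.5,fy=2.5,interpolation=cv2.INTER_CUBIC))
    for k in('lid_pad','lid_latch_end','lid_handle','lid_lip','rail_mid','striker_mid'):
        print(cam,k,[((Rc.inv().apply(np.array(r['location'])-[C[0],C[1],0])*1000).round(1).tolist(),round(r['p'],2)) for r in nets.tip_of(cam,k)[:2]])
E
```

```text
t: 20.5
tcp_pos: [0.5392, -0.2585, 0.2216]
eef_rot: [-3.141, 0.003, 1.784]
force: [1.2, 0.8, 1.6]
gripper_width: 0.0003
t: 21.0
tcp_pos: [0.4861, -0.0146, 0.2478]
eef_rot: [3.141, 0.0, 1.788]
force: [1.5, 0.8, 0.3]
gripper_width: 0.0002
t: 21.4
tcp_pos: [0.4784, 0.0215, 0.2472]
eef_rot: [-3.142, 0.001, 1.786]
force: [1.1, -0.4, 0.1]
gripper_width: 0.0006
scene lid_pad [([-93.7, 0.0, 84.5], 0.85)]
scene lid_latch_end [([-79.7, 0.7, 74.3], 0.73)]
scene lid_handle [([-2.2, -2.0, 99.7], 0.57), ([-26.9, -247.9, -0.9], 0.45)]
scene lid_lip [([100.8, -1.5, 75.7], 0.64)]
scene rail_mid [([89.7, 0.4, 85.0], 0.58)]
scene striker_mid []
top lid_pad [([-95.4, 2.8, 86.7], 0.67)]
top lid_latch_end [([-84.7, -5.0, 70.9], 0.63)]
top lid_handle [([-3.9, 0.6, 100.1], 0.55)]
top lid_lip []
top rail_mid [([92.0, 2.4, 80.2], 0.58)]
top striker_mid [([-84.8, -7.4, 69.7], 0.51)]
```

View pics/z_scene.png

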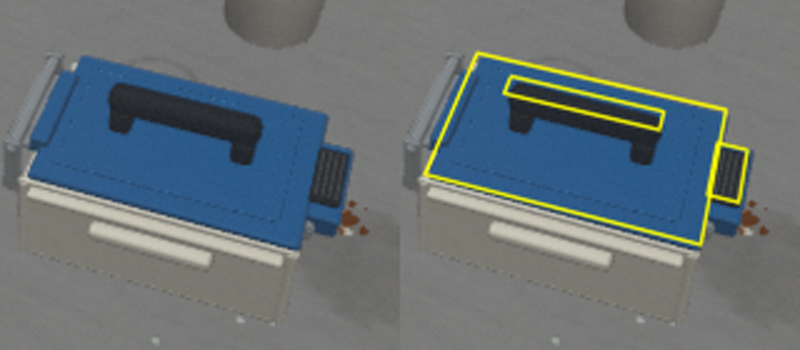

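View pics/z_top.png

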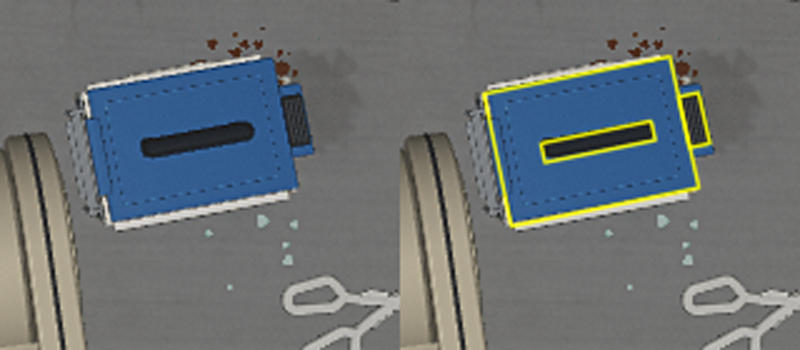

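The lid is flat with the pad down 5 px from before the press (442,321), and it lies on the rim line. No orange foot shows. A last bystander check, then I'll hand in.

```bash
python3 - <<'E'
from h import *
get_image('top');get_image('scene')
for n in('salt_shaker','cup','dish'): print(n,[np.round(nets.tip_of(c,n)[0]['location'],3).tolist() for c in('top','scene') if nets.tip_of(c,n)])
s=status.state(); print(s['t'],s['tcp_pos'],np.round(s['force'],1))
job.sign_off()
E
```

```text
salt_shaker [[0.746, 0.03, -0.0], [0.746, 0.03, -0.004]]
cup [[0.774, -0.159, -0.001], [0.772, -0.16, -0.0]]
dish [[0.737, 0.13, -0.005], [0.737, 0.135, 0.002]]
22.8 [0.47814677 0.02286309 0.24689518] [0.2 0.5 0.2]
the job is handed in; nothing more can be done
```

I closed the carrier and handed the job in at about 23 s of the 56 s allowed. I gripped the lid by its handle, slid the lip under the rail at a 25° tilt until the stop rib bore on the rail, and rocked the lid down to about 4°. I then let go and pressed the pad with the closed fingers.

**Checks that held:**
- **Lid position:** the pad met a hard stop at z 0.082 m, its closed height. After I let go, the lid lay flat on the rim in both camera views and matched the drawn closed outline within about 2 px.
- **Lip:** the network put the lip end about 101 mm along the carrier's x (at least 98 needed) and 76 mm up (below 78.5 needed).
- **Bystanders:** the salt shaker, cup and dish are within about 5 mm of where they started, which is network noise.
- **Robot:** the arm was clear of everything and the force reading was near zero.

**Not confirmed, or in disagreement:**
- **The click:** I never saw it directly. The force samples missed the 5 to 10 N rise, and the foot is hidden from both cameras. I infer it from the lid staying down after the press.
- **Press force:** the last step reached 36 N down (about 40 N in total), more than needed. The limit is 40 N for the arm or the gripper's body; the fingertips did this pressing.
- **Network heights:** the pad and handle readings disagreed by 2 to 5 mm with where they sit on a closed lid, roughly the stated accuracy.

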